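# Fit the pressing board onto the two-post kitchen press

## Task

Pick up the wooden board that has two round holes by its grip, and lower it over the two upright posts of the white kitchen press until it lies flush on the press base, then let go. Set it down gently rather than letting it drop, and leave the solid board without holes and the sugar pot where they are.

Things in the scene. Friction and masses are not known exactly. Their poses are not given: they have to be found in the camera images.
- holed_grip (a point): Middle of the grip of the loose wooden board with two holes (0.26 kg). Board 170 x 110 x 16 mm (x, y, z) lying flat on the worktop; grip bar on its top centre 52 long (x), 24 wide (y), 50 mm high. This point is 41 mm above the board's underside, 25 above its top face. Through holes 32 mm in diameter at x = +52 and -52 mm. z up; a half turn about z fits as well.
- press_seat (a point): Centre of the press base's flat top face, midway between its two posts. White plastic slab 200 x 140 mm (x, y) on feet, fixed, top face 24 mm above the worktop. Two steel posts 12 mm in diameter with tapered tips rise 45 mm above it at x = +52 and -52 mm. z up. With the board seated flush, its grip point is 41 mm above this point.
- solid_grip (a point): Centre of the grip of the look-alike wooden board without holes, a bystander: same outline (170 x 110 x 16 mm), same grip bar and same position of this point, 41 mm above its underside. Lies flat on the worktop; leave it alone.
- sugar_pot_mid (a point): Middle of the white ceramic lidded sugar pot, a bystander: 90 mm in diameter, 96 mm high with its knob; this point is on its axis, 45 mm above the worktop. Leave it alone.
There are look-alikes about, which are no part of the job. What is shaped like the part that bears holed_grip but yellow is not meant.

How it is judged:
By the outcome, as a careful person would: the job done as asked, in the order asked, and still so for the second after the job is handed in, with the robot touching nothing.
It also fails if it takes over 48 s, if anything falls off the work surface, if the arm or the gripper's body presses on something with over 40 N, if the wrist force passes 120 N, or if a joint passes its speed limit or range.

## Robot

A 6-joint arm with a two-finger parallel gripper is mounted at the origin on the work surface. World frame = base frame: x ahead of the robot, y to its left, z up, the work surface at z = 0. Lengths are in m, angles in rad, forces in N, time in s.
With the tool pointing down it reaches from about 0.425 to 0.95 m from the base axis. Payload 3.5 kg.
Tool frame: the origin (TCP) lies midway between the tips of the shut fingers; the grasp point (between the pads) lies 19 mm behind it; z points along the fingers, y is the line along which they close (so a half turn about z gives the same grasp; the last joint's range is limited). The gripper opens to 85 mm and grips with 20 to 120 N. Pads are 22 mm wide; open, the fingers measure 114 mm over their backs; the gripper's body (76 mm by 85 mm) begins 54 mm behind the grasp point. The pads swing forward as they close: fully open they stand 13 mm farther back than shut.
Start: joints at [-1.337, 0.286, 1.577, -0, 1.279, -0.15], TCP at [0.253, -0.626, 0.231] pointing down, gripper open.
Joint ranges: [-2.77, 2.77], [-0.9, 2.22], [0.21, 2.48], [-1.53, 4.67], [0.24, 2.81], [-2.84, 2.84]. Speed limits (rad/s): [2.79, 2.79, 3.14, 3.14, 3.14, 3.14].

## Interface

Orientations are given as a unit quaternion [x, y, z, w].
In Python, from plant import get_state, read_camera, ctrl gives the robot as it stands.
- The arm moves only by the shell command python3 -m crank 'ROWS' [FORCE]. ROWS is JSON, a list of rows, each a list of 3 entries, a list of its own where there are three numbers: the shift along the tool's x, y, z in mm, then the turn about the tool's z in degrees, then the closure in counts, from 0 (fully open) to 255 (shut). In form: [[[tx, ty, tz], yaw, claw], ...]. A call has 1 to 10 rows; each row is the pose to reach, as a shift and turn from the pose commanded when the call began, along the tool's axes at that moment; what a row does not reach only later rows make up. A row lasts 1/10 s, in which the tool goes at most 50 mm and 8.59 degrees, less where a joint would pass 70% of its speed; a pose out of reach is approached as far as the arm can. A call with a gripper value outside its range is refused whole. The fingers move at their own pace and stop on an object; FORCE is the grip in N (left out, the last holds). Time passes only in rows, so rows that repeat a pose let the fingers close. It gives the time, the measured TCP pose, the force, the opening and the grip force at its end, in the units of the state.
- get_state(): the state, without advancing time (a new reading comes with each control period).
- read_camera(name): name is "scene" or "side" or "wrist"; returns a dict with "frame" (384x512x3 uint8, blue, green, red), "range_z" (384x512 float32, m along the optical axis (not along the pixel's ray), 0 where there is no reading), "vfov" (degrees; the focal length in pixels is half the picture's height over the tangent of half this angle, whatever the lens; pixels are square), "cx", "cy" (the principal point, pixels), "origin" and "orientation" of the camera in the world. Camera axes: x right, y down, z forward; pixel columns grow to the right and rows downward; lengths in m; the calibration is good to about 2 mm. A picture is of the moment at which its call begins.
- ctrl.sign_off(): hands the job in; it is judged then, once.
The state is a dict: "time": time; "qpos": joint angles; "dq": joint speeds; "joint_efforts": joint torques, N m; "eef_pos": TCP position; "tcp_rot": TCP orientation; "contact_force": force on the tool from outside, world axes, zero at the start; "wrist_torque": the same for the moment, N m; "opening": opening from 0.0 (shut) to 1.0 (fully open); "finger_force": force on a finger pad.
Only numpy, scipy, OpenCV 4.12 (cv2) and the standard library are available. Lean on these libraries where they do the work, as an engineer would, in place of code of your own. Each camera call takes 0.05 s, during which the arm holds its last target. There are 200 camera calls.

## Working session

There is one attempt and no reset: what is moved stays moved. The work goes in short steps, Python scripts to look and compute and a shell command to move; the robot and the scene stay as the last step left them, time stands still between calls to the robot, and variables do not carry over. Pictures are saved under pics/ and viewed, at most 10 in all, crops included, and the job is handed in when it is done.

```bash
ls; mkdir -p pics; cat > h.py <<'E'
import numpy as np, cv2
from scipy.spatial.transform import Rotation as R
from plant import get_state, read_camera, ctrl
def cloud(c):
    f=192/np.tan(np.radians(c["vfov"])/2); d=c["range_z"]
    v,u=np.mgrid[0:d.shape[0],0:d.shape[1]]
    p=np.stack([(u-c["cx"])/f*d,(v-c["cy"])/f*d,d],-1)
    P=p@R.from_quat(c["orientation"]).as_matrix().T+np.array(c["origin"])
    P[d==0]=np.nan
    return P
E
python3 - <<'E'
from h import *
ims=[]
for n in ["scene","side","wrist"]:
    c=read_camera(n); np.savez("pics/"+n,P=cloud(c),I=c["frame"])
    cv2.imwrite(f"pics/{n}0.png",c["frame"]); print(n,c["origin"],c["vfov"])
s=get_state();print(s)
E
```

```text
pics
scene [1.13010834 1.05868572 0.83749845] 47.168920911487405
side [0.40532796 0.99455453 0.92904939] 43.70348520816558
wrist [ 0.3219325 -0.5973307  0.3734143] 58.556657633455515
{'time': 0.15, 'qpos': array([-1.33701022e+00,  2.87017842e-01,  1.57787307e+00,  8.11178063e-06,
        1.27857938e+00, -1.49980498e-01]), 'dq': array([-0.00131705, -0.0030646 , -0.00427657, -0.00063205, -0.00026233,
       -0.00120209]), 'joint_efforts': array([-4.43194358e-04, -4.06605184e+01, -2.93142503e+01, -2.19213739e-04,
        3.95562573e-03, -5.99318398e-06]), 'eef_pos': array([ 0.25265042, -0.62537348,  0.23021028]), 'tcp_rot': array([ 9.81646606e-01,  1.90706735e-01, -3.54483328e-05, -9.38160894e-04]), 'contact_force': array([-0.26362399, -0.90990723,  0.41258046]), 'wrist_torque': array([-0.031702  ,  0.04901794, -0.00130385]), 'finger_force': 0.0, 'opening': 1.002212181005583}
```

View pics/scene0.png

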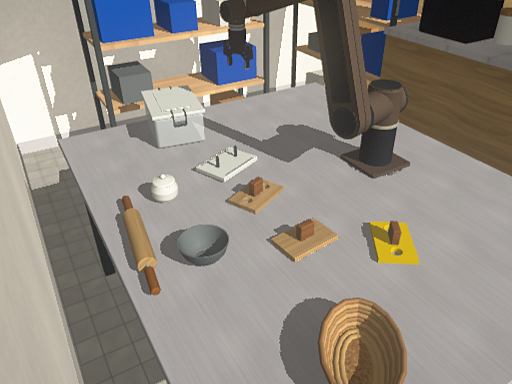

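View pics/side0.png

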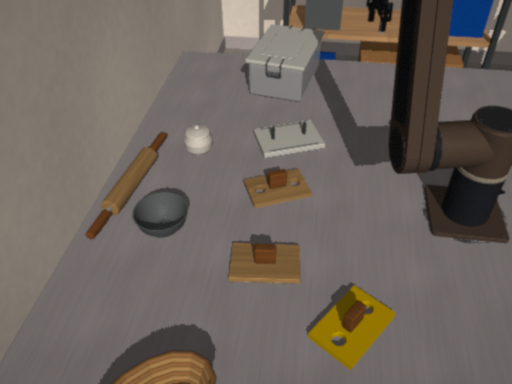

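The scene and side views agree. In the side view the holed wooden board is at about (278,187), the solid board at (265,262), the press at (289,138) with posts at (272,131) and (304,127), and the pot at (197,139). I'll measure from the depth images.

```bash
python3 - <<'E'
from h import *
def rect(P,m,zl,zh):
    q=P[m]; q=q[(q[:,2]>zl)&(q[:,2]<zh)]
    (c,s,a)=cv2.minAreaRect((q[:,:2]*1000).astype(np.float32)); return np.round(c,1),np.round(s,1),round(a,1),len(q),np.round(np.median(q[:,2])*1000,1)
for n,W in [("side",dict(board=(240,315,160,210),press=(250,330,115,160),solid=(222,305,232,290))),("scene",dict(board=(222,288,170,216),press=(190,262,140,184),solid=(265,345,212,264)))]:
    d=np.load(f"pics/{n}.npz");P=d["P"]
    for k,(a,b,c,e) in W.items():
        m=np.zeros(P.shape[:2],bool);m[c:e,a:b]=1;m&=np.isfinite(P[...,2])
        if k=="press": print(n,k,rect(P,m,.016,.030)); print("  posts",*[np.round(x*1000) for x in P[m&(P[...,2]>.045)]][:40])
        else: print(n,k,rect(P,m,.009,.023),"grip",rect(P,m,.058,.075))
E
```

```text
side board (array([514.6, -24.2]), array([172.1, 117.7]), 25.6, 1244, np.float64(14.6)) grip (array([515.3, -21.7]), array([50.6, 30.3]), 13.9, 123, np.float64(63.4))
side press (array([ 506.4, -256.4]), array([201.1, 148.6]), 22.7, 1585, np.float64(22.3))
  posts [ 461. -280.   68.] [ 458. -283.   66.] [ 460. -277.   67.] [ 457. -277.   67.] [ 463. -278.   62.] [ 460. -279.   61.] [ 457. -278.   62.] [ 463. -273.   61.] [ 460. -271.   63.] [ 457. -276.   60.] [ 454. -283.   55.] [ 463. -275.   56.] [ 460. -277.   55.] [ 456. -278.   55.] [ 453. -276.   57.] [ 555. -241.   67.] [ 463. -275.   52.] [ 459. -277.   51.] [ 456. -276.   53.] [ 556. -231.   70.] [ 554. -239.   65.] [ 551. -239.   65.] [ 462. -275.   48.] [ 459. -273.   50.] [ 456. -276.   48.] [ 557. -236.   62.] [ 554. -238.   62.] [ 551. -237.   63.] [ 462. -274.   45.] [ 456. -275.   45.] [ 560. -237.   58.] [ 557. -232.   62.] [ 554. -236.   59.] [ 551. -238.   58.] [ 560. -238.   53.] [ 557. -236.   55.] [ 554. -237.   55.] [ 550. -229.   60.] [ 560. -236.   51.] [ 557. -233.   54.]
side solid (array([511.1, 252.4]), 
[... 635 characters left out ...]
 464. -271.   53.] [ 460. -271.   52.] [ 459. -274.   46.] [ 559. -239.   65.] [ 557. -234.   67.] [ 561. -236.   63.] [ 557. -236.   62.] [ 554. -232.   63.] [ 561. -236.   59.] [ 557. -235.   58.] [ 555. -232.   59.] [ 561. -237.   54.] [ 561. -227.   59.] [ 554. -235.   53.] [ 563. -233.   52.] [ 558. -234.   51.] [ 556. -231.   51.] [ 563. -233.   48.] [ 559. -232.   48.] [ 555. -232.   47.] [500. -43.  63.] [499. -38.  65.] [508. -36.  66.] [506. -32.  67.] [501. -35.  64.] [497. -35.  63.] [498. -27.  67.] [492. -30.  64.]
scene solid (array([512.7, 253.3]), array([175.4, 114.3]), 6.3, 1176, np.float64(14.6)) grip (array([512.9, 253.5]), array([51.7, 25.7]), 5.6, 110, np.float64(63.8))
```

View pics/wrist0.png

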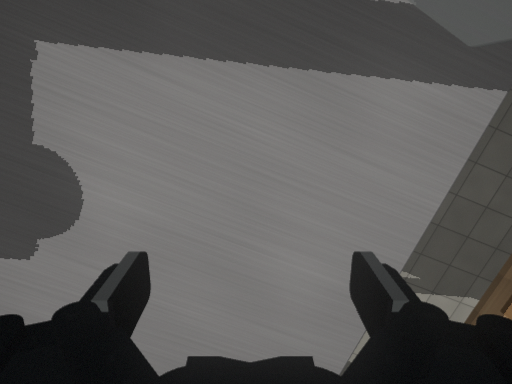

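The wrist view shows only empty worktop and the open fingers, so nothing useful yet. My estimates:

| Item | Position (mm) | Angle (deg) |
|---|---|---|
| Grip | (516, -23) | about 25.5 |
| Press | (508, -256) | about 23 |

Next I move over the board.

```bash
python3 -m crank '[[[20,-20,0],0,0],[[50,-50,0],0,0],[[84,-82,0],0,0],[[118,-115,0],0,0],[[152,-148,0],0,0],[[186,-181,0],0,0],[[220,-214,0],0,0],[[254,-247,0],0,0],[[288,-280,0],0,0],[[320,-312,0],0,0]]' 40
python3 -m crank '[[[30,-30,0],-1,0],[[64,-63,0],-2,0],[[98,-96,0],-3.5,0],[[120,-120,10],-3.5,0],[[135,-136,20],-3.5,0],[[145,-145,25],-3.5,0],[[149,-148,30],-3.5,0],[[149,-148,30],-3.5,0],[[149,-148,30],-3.5,0]]'
python3 - <<'E'
from h import *
c=read_camera("wrist"); np.savez("pics/wrist1",P=cloud(c),I=c["frame"]);cv2.imwrite("pics/wrist1.png",c["frame"])
P=cloud(c);s=get_state();print(s["eef_pos"],s["tcp_rot"],s["contact_force"])
m=(P[...,2]>.006)&(P[...,2]<.025)
n,l,st,_=cv2.connectedComponentsWithStats(m.astype(np.uint8)); print([ (i,st[i]) for i in range(1,n) if st[i][4]>800])
m=(P[...,2]>.057)&(P[...,2]<.075);n,l,st,_=cv2.connectedComponentsWithStats(m.astype(np.uint8)); print([ (i,st[i],cv2.minAreaRect((P[l==i][:,:2]*1000).astype(np.float32))) for i in range(1,n) if st[i][4]>300])
E
```

```text
time: 1.15
eef_pos: [0.433, -0.2147, 0.2312]
tcp_rot: [0.982, 0.191, 0.0, -0.0]
contact_force: [0.6, -1.3, 0.1]
opening: 0.999
finger_force: 0.0
time: 2.05
eef_pos: [0.5154, -0.0246, 0.2015]
tcp_rot: [0.975, 0.22, -0.0, 0.0]
contact_force: [0.5, -0.3, -0.6]
opening: 1.001
finger_force: 0.0
[ 0.51546964 -0.02476272  0.20168307] [9.75519252e-01 2.19913834e-01 1.72714954e-04 2.56335809e-04] [ 0.07780217 -0.1016685   0.7756643 ]
[(1, array([   0,    0,   44,  151, 4826], dtype=int32)), (2, array([  189,    77,   122,   171, 16034], dtype=int32)), (3, array([  377,   173,   135,   152, 11255], dtype=int32))]
[(1, array([ 235,  149,   29,   61, 1680], dtype=int32), ((516.2767333984375, -23.669620513916016), (51.77761459350586, 23.46782684326172), 26.013256072998047))]
```

View pics/wrist1.png

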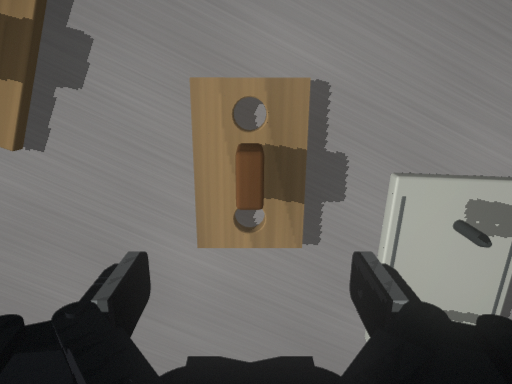

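The wrist view shows the holed board with its bar at about (250,178) and holes at (250,113) and (250,215). That puts the board at (516.3, -23.7) mm, 26.0°, so I descend and grip.

```bash
python3 -m crank '[[[1,-1,30],-0.5,0],[[1,-1,70],-0.5,0],[[1,-1,105],-0.5,0],[[1,-1,130],-0.5,0],[[1,-1,150],-0.5,0],[[1,-1,165],-0.5,0],[[1,-1,173],-0.5,0],[[1,-1,176],-0.5,0],[[1,-1,176],-0.5,0]]' 60
python3 -m crank '[[[0,0,0],0,120],[[0,0,0],0,180],[[0,0,0],0,255],[[0,0,0],0,255],[[0,0,0],0,255],[[0,0,0],0,255],[[0,0,0],0,255],[[0,0,0],0,255]]' 60
```

```text
time: 3.0
eef_pos: [0.5162, -0.0229, 0.0257]
tcp_rot: [0.974, 0.225, 0.0, 0.0]
contact_force: [0.1, -0.4, 0.3]
opening: 0.996
finger_force: 0.0
time: 3.8
eef_pos: [0.5167, -0.0227, 0.026]
tcp_rot: [0.974, 0.225, 0.001, 0.0]
contact_force: [0.2, -1.6, 3.7]
opening: 0.275
finger_force: 60.2
```

```bash
python3 -m crank '[[[0,0,-8],0,255],[[0,0,-25],0,255],[[0,0,-50],0,255],[[-10,2,-85],0,255],[[-30,5,-120],0,255],[[-55,10,-155],0,255],[[-80,15,-180],0,255],[[-100,20,-195],0,255],[[-110,20,-200],0,255],[[-110,20,-200],0,255]]'
python3 -m crank '[[[0,0,0],0,255],[[0,0,0],0,255]]'
python3 - <<'E'
from h import *
c=read_camera("wrist"); P=cloud(c);np.savez("pics/wrist2",P=P,I=c["frame"]);cv2.imwrite("pics/wrist2.png",c["frame"])
s=get_state();print(s["eef_pos"],s["tcp_rot"],s["contact_force"],s["wrist_torque"],s["opening"])
q=P[np.isfinite(P[...,2])&(P[...,2]>.017)&(P[...,2]<.032)];print(len(q),np.median(q[:,2]),cv2.minAreaRect((q[:,:2]*1000).astype(np.float32)))
m=(P[...,2]>.04)&(P[...,2]<.08)&(np.hypot(P[...,0]-.508,P[...,1]+.256)<.08)
n,l,st,_=cv2.connectedComponentsWithStats(m.astype(np.uint8))
for i in range(1,n):
    if st[i][4]>15: print(st[i],np.round(np.nanmean(P[l==i],0)*1000,1))
# held board top & bottom
t=s["eef_pos"]; m=np.isfinite(P[...,2])&(abs(P[...,2]-(t[2]-.010))<.02)
q=P[m];print(len(q),(q.mean(0)*1000).round(1),cv2.minAreaRect((q[:,:2]*1000).astype(np.float32)))
A=np.c_[q[:,:2]-t[:2],np.ones(len(q))];print("plane",np.linalg.lstsq(A,q[:,2],rcond=None)[0])
E
```

```text
time: 4.8
eef_pos: [0.4247, -0.0884, 0.2247]
tcp_rot: [0.975, 0.224, -0.0, -0.001]
contact_force: [0.7, -0.4, -3.7]
opening: 0.277
finger_force: 59.3
time: 5.0
eef_pos: [0.4254, -0.0877, 0.2236]
tcp_rot: [0.974, 0.225, -0.001, -0.001]
contact_force: [-0.2, 0.6, -3.4]
opening: 0.277
finger_force: 59.3
[ 0.42555802 -0.08779059  0.22382468] [ 0.97429373  0.22527645 -0.00105865 -0.00106247] [-0.57665511 -0.09964437 -2.9614039 ] [ 0.01094696 -0.02408765 -0.00494547] 0.27255386533065884
24215 0.024696400206773106 ((508.17974853515625, -257.72833251953125), (199.61476135253906, 140.1065216064453), 23.345914840698242)
[450 110  30  15 357] [ 554.5 -234.    58.1]
[427 215  26  20 306] [ 460.5 -274.8   57.5]
42977 [461.9 -69.6 214.3] ((430.742919921875, -84.96266174316406), (156.0103302001953, 110.96011352539062), 25.892683029174805)
plane [-0.00837602 -0.00021701  0.21461725]
```

View pics/wrist2.png

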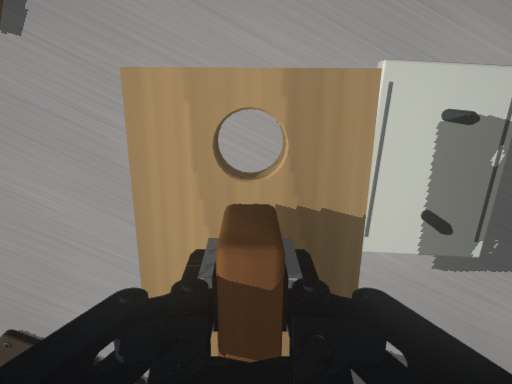

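The board hangs level in the gripper, with its far hole at (251,141). The press is fully visible on the right, with posts at about (460,116) and (436,222). I get the press at (508, -257.3) mm, 23.4°. The held board's centre is about 1 mm off the TCP. Now I move over the posts.

```bash
python3 -m crank '[[[0,12,0],0,255],[[0,35,5],0.5,255],[[0,65,15],1,255],[[0,95,25],1.5,255],[[1,125,35],2,255],[[1,150,45],2.5,255],[[1,170,55],2.5,255],[[1,183,65],2.5,255],[[1,189,70],2.5,255],[[1,189,70],2.5,255]]'
python3 -m crank '[[[0,0,10],0,255],[[0,0,22],0,255],[[0,0,32],0,255],[[0,0,40],0,255],[[0,0,44],0,255],[[0,0,44],0,255],[[0,0,44],0,255]]'
python3 - <<'E'
from h import *
a=[]
for n in ["scene","wrist"]:
    c=read_camera(n); I=c["frame"]
    if n=="scene": I=cv2.resize(I[95:205,165:310],(400,300),interpolation=cv2.INTER_CUBIC)
    else: I=cv2.resize(I,(400,300))
    a.append(I)
cv2.imwrite("pics/over.png",np.hstack(a));print(get_state()["eef_pos"],get_state()["tcp_rot"])
E
```

```text
time: 6.05
eef_pos: [0.5093, -0.2584, 0.1536]
tcp_rot: [0.979, 0.203, -0.001, -0.001]
contact_force: [0.1, 0.2, -4.3]
opening: 0.277
finger_force: 59.3
time: 6.75
eef_pos: [0.5097, -0.2581, 0.1116]
tcp_rot: [0.979, 0.204, 0.0, 0.0]
contact_force: [-0.0, -0.2, -2.8]
opening: 0.27
finger_force: 59.5
[ 0.5098994  -0.25831914  0.11203415] [9.79061816e-01 2.03562080e-01 4.38207074e-04 4.97583220e-04]
```

View pics/over.png

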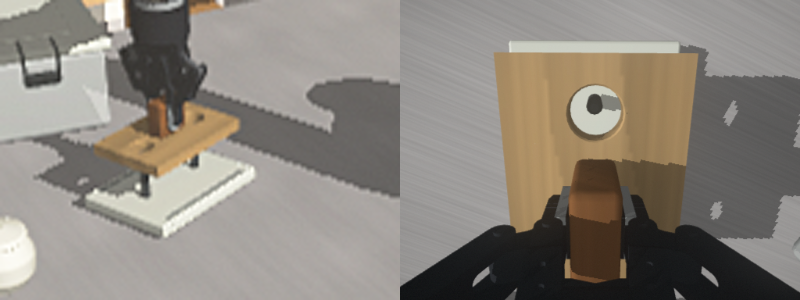

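The scene crop on the left shows the board just above both posts. In the wrist view the far post tip at (595,104) sits inside the hole centred at (595,111). I lower gently.

```bash
python3 -m crank '[[[-1,0,5],0,255],[[-1,0,12],0,255],[[-1,0,20],0,255],[[-1,0,28],0,255],[[-1,0,36],0,255],[[-1,0,43],0,255],[[-1,0,49],0,255],[[-1,0,53],0,255],[[-1,0,55],0,255],[[-1,0,55],0,255]]'
python3 -m crank '[[[0,0,1],0,255],[[0,0,2],0,255],[[0,0,3],0,255],[[0,0,4],0,255],[[0,0,5],0,255],[[0,0,5],0,255],[[0,0,5],0,255]]'
```

```text
time: 7.85
eef_pos: [0.5085, -0.2584, 0.0561]
tcp_rot: [0.979, 0.204, -0.0, -0.0]
contact_force: [-0.4, -0.3, -3.5]
opening: 0.273
finger_force: 59.5
time: 8.55
eef_pos: [0.5085, -0.2584, 0.0513]
tcp_rot: [0.979, 0.204, -0.0, -0.0]
contact_force: [-0.1, -0.5, -3.4]
opening: 0.277
finger_force: 59.5
```

```bash
python3 -m crank '[[[0,0,0.5],0,255],[[0,0,1],0,255],[[0,0,1.5],0,255],[[0,0,1.5],0,255],[[0,0,1.5],0,255]]'
python3 - <<'E'
from h import *
a=[]
for n in ["scene","side"]:
    c=read_camera(n); I=c["frame"]
    I=I[120:195,180:280] if n=="scene" else I[100:175,240:340]
    a.append(cv2.resize(I,(400,300),interpolation=cv2.INTER_CUBIC))
cv2.imwrite("pics/seat.png",np.hstack(a))
E
```

```text
time: 9.05
eef_pos: [0.5086, -0.2585, 0.0501]
tcp_rot: [0.979, 0.204, 0.0, 0.0]
contact_force: [-2.1, 0.7, -1.0]
opening: 0.275
finger_force: 59.6
```

View pics/seat.png

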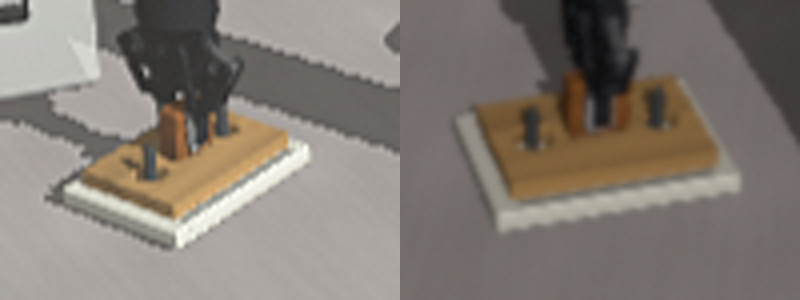

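Both posts come up through the holes at (150,160) and (223,122) in the scene crop, and the board is practically on the base. The force change shows first contact, so I ease down a little more.

```bash
python3 -m crank '[[[0,0,0.5],0,255],[[0,0,0.5],0,255],[[0,0,1],0,255],[[0,0,1],0,255],[[0,0,1],0,255]]'
```

```text
time: 9.65
eef_pos: [0.5086, -0.2585, 0.05]
tcp_rot: [0.979, 0.204, -0.0, -0.0]
contact_force: [-4.5, 3.5, 7.4]
opening: 0.274
finger_force: 60.9
```

It is seated, with about 11 N on the base. Next I release and retreat straight up.

```bash
python3 -m crank '[[[0,0,-0.5],0,165],[[0,0,-0.5],0,150],[[0,0,-0.5],0,130],[[0,0,-0.5],0,80],[[0,0,-0.5],0,0],[[0,0,-0.5],0,0],[[0,0,-0.5],0,0],[[0,0,-0.5],0,0]]' 20
python3 -m crank '[[[0,0,-5],0,0],[[0,0,-15],0,0],[[0,0,-35],0,0],[[0,0,-65],0,0],[[0,0,-100],0,0],[[0,0,-130],0,0],[[0,0,-150],0,0],[[0,0,-160],0,0],[[0,0,-160],0,0],[[0,0,-160],0,0]]'
python3 - <<'E'
from h import *
c=read_camera("side"); cv2.imwrite("pics/end.png",c["frame"])
c=read_camera("wrist"); P=cloud(c); c2=np.array([.508,-.2575])
for lo,hi in [(.032,.05),(.08,.1)]:
    q=P[(P[...,2]>lo)&(P[...,2]<hi)&(np.hypot(P[...,0]-c2[0],P[...,1]-c2[1])<.12)]
    print(len(q),np.median(q[:,2]),cv2.minAreaRect((q[:,:2]*1000).astype(np.float32)))
    if lo<.04:
        q=q[abs(q[:,2]-np.median(q[:,2]))<.003]
        print(np.linalg.lstsq(np.c_[q[:,:2]-c2,np.ones(len(q))],q[:,2],rcond=None)[0])
E
```

```text
time: 10.45
eef_pos: [0.5086, -0.2584, 0.0493]
tcp_rot: [0.979, 0.204, 0.0, 0.0]
contact_force: [0.0, 0.5, -0.8]
opening: 0.998
finger_force: 0.0
time: 11.45
eef_pos: [0.5081, -0.2581, 0.2085]
tcp_rot: [0.979, 0.204, -0.0, -0.001]
contact_force: [-0.2, 0.2, -0.9]
opening: 0.998
finger_force: 0.0
17698 0.040615189093809456 ((507.5027770996094, -258.5904846191406), (170.23182678222656, 110.28221893310547), 23.201658248901367)
[ 0.00072781 -0.0001614   0.04061912]
1881 0.09028381288759746 ((508.4387512207031, -258.1866760253906), (51.016048431396484, 23.997133255004883), 22.869600296020508)
```

View pics/end.png

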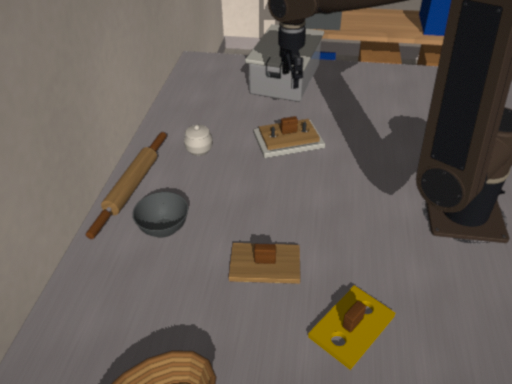

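The board lies flat on the press at (289,135), with its top at 40.6 mm, level, and both posts through it. The pot (197,139) and the solid board (265,262) have not moved, and the gripper is clear.

```bash
python3 -c "from plant import ctrl; print(ctrl.sign_off())"
```

```text
the job is handed in; nothing more can be done
None
```

The holed board is seated flush over both press posts and released, the solid board and sugar pot were left where they were, and the job was handed in at about 11.5 s of the 48 s allowed.

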